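# Load a syringe into a hand-cranked driver and wind the pusher up to it

### The arm

A 6-joint arm with a two-finger parallel gripper is mounted at the origin on a cart in front of the work surface, level with it; the furniture and walls round the work are solid. World frame = base frame: x ahead of the robot, y to its left, z up, the work surface at z = 0. Lengths are in m, angles in rad, forces in N, time in s.
With the tool pointing down it reaches from about 0.4 to 0.825 m from the base axis. Payload 7 kg.
Tool frame: the origin (TCP) lies on the mounting face of the last link; the fingertips stand arm.tcp_to_tips ahead of it and the grasp point (between the pads) lies 159 mm ahead of it (arm.tcp_to_tips is the distance from the TCP to the fingertips, in m); z points along the fingers, y is the direction in which the jaws open and shut (so a half turn about z gives the same grasp; the last joint's range is limited). The gripper opens to 88 mm and grips with 3 to 60 N. Pads are 19 mm wide; open, the fingers measure 130 mm over their backs; the gripper's body (78 mm by 193 mm) begins 47 mm behind the grasp point.
Start: joints at [0.288, 0.359, 0.012, 0, -1.224, -0.288], TCP at [0.675, -0, 0.405] pointing down, gripper open.
Joint ranges: [-3.07, 3.07], [-1.43, 2.12], [-1.02, 1.25], [-3.03, 1.67], [-3.05, -0], [-3.03, 3.03]. Speed limits (rad/s): [2.39, 2.39, 3.01, 3.14, 3.14, 3.14].

### API

Orientations are given as [roll, pitch, yaw] about the fixed x, y, z axes, in that order (R = Rz(yaw) Ry(pitch) Rx(roll)).
In Python, from station import arm, cams, job_done, finder gives the robot as it stands.
- The arm moves only by the tool play_rows, never from a script. Its argument "targets" is a list that holds one entry, the list of rows, each a list of 4 numbers: the shift along the tool's x, y, z in m, then the turn about the tool's z in degrees. A call has 1 to 5 rows; each row is the pose to reach, as a shift and turn from the pose commanded when the call began, along the tool's axes at that moment; what a row does not reach only later rows make up. A row lasts 1/8 s, in which the tool goes at most 62.5 mm and 10.7 degrees, less where a joint would pass 70% of its speed; a pose out of reach is approached as far as the arm can. A call with a gripper value outside its range is refused whole. "grip" is the closure in counts, from 0 (fully open) to 255 (shut), set as the call begins (left out, the last holds). The fingers move at their own pace and stop on an object; "newtons" is the grip in N (left out, the last holds). Time passes only in rows, so rows that repeat a pose let the fingers close. It gives the time, the measured TCP pose, the force and the opening at its end, in the units of the state.
- arm.get_state(): the state, without advancing time (a new reading comes with each control period).
- cams.grab_frame(name): name is "scene" or "side" or "wrist"; returns (picture, depth): 400x640x3 uint8, red, green, blue; 400x640 float32, m along the optical axis (not along the pixel's ray), 0 where there is no reading.
- cams.camera_params(name): a dict with "intrinsics" (3x3 intrinsics, pixels), "position" and "attitude" of the camera in the world. Camera axes: x right, y down, z forward; pixel columns grow to the right and rows downward; lengths in m; the calibration is good to about 2 mm. The wrist camera is an equidistant fisheye: a pixel r from the principal point sees the ray r / f radians off the axis. A picture is of the moment at which its call begins: read the wrist's pose just before it. camera_params takes no time and is no camera call; for the wrist camera it gives the pose at the moment of the call.
- job_done(): hands the job in, once; it reports no verdict.
Trained networks look in the newest picture that a camera, given by its name, has taken for a name from the list of things; names that differ only in an ending like _2 or _b are one class to them, and where a whole thing is asked for, a point or a joint stands for the part that bears it (a point fixed in the world has none). Each returns a list of dicts, best first, with "score" (0 to 1); they miss things now and then, are a little off and sometimes report something else, mostly with a low value. They report only what shows in the picture. A call takes as long as a camera call.
- finder.find_in(camera, query): "xyz" ([x, y, z] in m, in world coordinates, good to about 4 mm: the middle of the surface that is visible of it).
- finder.masks_of(camera, query): "mask" (400x640 bool, what is visible of it).
The state is a dict: "t": time; "q": joint angles; "qd": joint speeds; "joint_efforts": joint torques, N m; "eef_pos": TCP position; "ee_rot": TCP orientation; "force": force on the tool from outside, world axes, zero at the start; "moment": the same for the moment, N m; "width": finger opening in m.
Only numpy, scipy, OpenCV 4.12 (cv2) and the standard library are available. Lean on these libraries where they do the work, as an engineer would, in place of code of your own. Each camera call takes 0.05 s, during which the arm holds its last target. There are 200 camera calls.

### The job

Load the syringe into the hand-cranked driver: lower it into the slotted plate so that its flange sits behind the plate (on the crank side) and the barrel lies down in both U supports. Then swing the folded crank handle out until it stands fully up, and crank clockwise until the pusher has taken up the slack, with the flange against the plate and the pusher resting on the plunger but not pushing it in by more than a few millimetres. Finally fold the handle flat again so that nobody knocks the setting, let go, and leave the other things on the bench where they are.

Things in the scene. Friction and masses are not known exactly. Their poses are not given: they have to be found in the camera images.
- driver: hand-cranked syringe driver, fixed to the bench: dark steel base 280 x 80 mm, top at 13 mm. Origin on the bench under the rear face of its slotted plate; +x along the driver to its crank end, z up. A seated syringe's axis lies 48 mm above the bench over this x axis, nozzle to -x, flange on the crank side of the plate. Between saddle and plate the sides are open, only the base below
- slot (a point): point at the slotted plate's rear face on the axis of a seated syringe (48 mm above the bench), axes as the driver. The upright plate is 80 mm wide, 8 mm thick (x = -8 to 0 mm), top 76 mm above the bench; its U slot is 34 mm wide, open at the top, flared to 50 mm at the top edge
- saddle (a point): centre of the low black saddle that carries the front of the barrel, on the axis of a seated syringe, 90 mm in front (-x) of the slot; 12 mm thick, 52 mm wide, top 52 mm above the bench, same U as the plate
- syringe: 60 ml plastic syringe lying on the bench: frosted barrel 30 mm across, 108 mm long; white flange 54 mm wide (along its y), 30 mm high, 4.5 mm thick at the barrel's rear; white plunger standing 45 mm out behind it, thumb disc 28 mm across; 90 g. Origin on its underside half-way along the barrel; +x along the axis to the plunger, -x to the nozzle (tip 74 mm from the origin), z up
- barrel_mid (a point): point on the syringe's axis half-way along the barrel (15 mm above its underside), near its balance point: the place to grasp; axes as the syringe
- flange (a point): point on the syringe's axis at the front face of its flange, 54 mm behind barrel_mid; this face bears on the rear face of the slotted plate when loaded
- plunger_end (a point): centre of the outer face of the plunger's thumb disc; 49.5 mm behind the flange's front face until the plunger is pressed in
- plunger (a joint): how far the plunger has been pushed into the barrel, in m, from 0 at the start; it needs about 5 N to move and stays where it is left. The unclamped syringe slides along its supports before the plunger gives
- pusher_face (a point): centre of the front face of the pusher, the 44 mm wide block on the rack that faces the plunger; x as the driver's
- pusher (a joint): advance of the pusher toward the slotted plate, in m; at 0 its face is 94.5 mm from the plate's rear face (up to 58 mm of travel). Driven by the crank only: 5.5 mm per radian (34.6 mm per turn)
- crank (a joint): turn of the crank in rad about its vertical axis, growing clockwise seen from above, which advances the pusher; range 0 to 10.5. Slight friction (under 2 N at the handle): it stays where it is left
- crank_axis (a point): point on the crank's vertical axis at the height of the handle's pivot (116 mm above the bench), 140 mm along +x of the driver; fixed to the driver. The arm below it is 16 mm wide, its hub 20 mm across, their top at 105 mm; the grey gear housing beneath is 82 mm high, with a 38 mm round bearing cap up to 91 mm
- handle_pivot (a point): pivot pin of the folding handle, at the end of the crank arm, 45 mm from crank_axis and level with it. The point turns with the crank: its x axis points outward from the crank axis along the arm, its y axis is the pivot's axis (level), z up
- handle (a joint): folding handle: 0 is folded flat, lying back along the arm and over the crank's axis with its knob 20 mm beyond it (centre); pi/2 is swung out, standing straight up from the end of the arm, parallel with the crank axis (both are end stops). Light friction (under 1 N at the knob): it stays where it is left; a pinched knob lags a little in the fingers
- grip (a point): centre of the round knob, 24 mm across, that ends the handle, on the handle's axis 65 mm from its pivot. The handle is a black pear-shaped grip, 60 mm long (17 to 77 mm from the pivot): a 17 mm thick stem widening to this knob; it revolves freely on its rod about the handle's length, so a held knob can be carried round a circle without turning the hand
- petri_dish: bystander: round petri dish, 61 mm across, 15 mm high; origin at the centre of its underside
- calculator: bystander: pocket calculator, 118 x 68 x 13 mm; origin at the centre of its underside
- label_tape: bystander: roll of label tape lying flat, 62 mm across, 19 mm high; origin at the centre of its underside
- amber_bottle: bystander: small amber reagent bottle with a black cap, 42 mm across, 81 mm high; origin at the centre of its underside
- marker: bystander: white marker pen, 142 mm long, 13 mm thick, lying along its own y axis; origin at the centre of its underside

How it is judged:
By the outcome, as a careful person would: the job done as asked, in the order asked, and still so for the second after the job is handed in, with the robot touching nothing.
It also fails if it takes over 72 s, if anything falls off the work surface, if the arm or the gripper's body presses on something with over 40 N, if the wrist force passes 120 N, or if a joint passes its speed limit or range.

## Working session

There is one attempt and no reset: what is moved stays moved. The work goes in short steps, Python scripts to look and compute and a tool call to move; the robot and the scene stay as the last step left them, time stands still between calls to the robot, and variables do not carry over. Pictures are saved under pics/ and viewed, about 8 in all and at most 12, crops included, and the job is handed in when it is done.

Besides the shell and the picture viewer there is one more tool, called as name(argument=value, ...), one argument or row to a line, values as JSON. play_rows: Moves the arm, as the interface text tells. Its arguments: {"type":"object","properties":{"targets":{"type":"array","items":{"type":"array","items":{"type":"array","items":{"type":"number"}}}},"grip":{"type":"number"},"newtons":{"type":"number"}},"required":["targets"]}

```bash
mkdir -p pics; ls
python3 - <<'E'
from station import arm,cams,finder
import cv2,numpy as np
s=arm.get_state();print(s, arm.tcp_to_tips)
ims=[]
for c in("scene","side"):
    p,d=cams.grab_frame(c);cv2.imwrite(f"pics/{c}0.png",p[...,::-1])
    print(c,cams.camera_params(c))
    for n in("driver","syringe","flange","plunger_end","barrel_mid","saddle","slot","pusher_face","crank_axis","handle_pivot","grip","petri_dish","calculator","label_tape","amber_bottle","marker"):
        try: print(n,[(np.round(r['xyz'],4).tolist(),round(r['score'],2)) for r in finder.find_in(c,n)[:2]])
        except Exception as e: print(n,e)
E
```

```text
pics
{'t': 0.0, 'q': array([ 2.88059486e-01,  3.59353685e-01,  1.10437930e-02, -3.56924578e-04,
       -1.22408463e+00, -2.88099399e-01]), 'qd': array([-0.00089118,  0.00212056, -0.00126675,  0.00180306,  0.00122897,
       -0.00015098]), 'joint_efforts': array([-8.00930356e-04, -5.82726967e+01,  2.93058443e+01,  6.99745238e+00,
        6.93249181e-03, -2.06530804e-04]), 'eef_pos': array([ 6.74794738e-01, -3.01913116e-05,  4.03736137e-01]), 'ee_rot': array([ 3.13996498e+00, -1.32437606e-04, -1.57095769e+00]), 'force': array([-0.41371425,  0.18562482,  0.44260233]), 'moment': array([ 0.03574404, -0.0031012 ,  0.04173921]), 'width': 0.08781847401674696} 0.1781
scene {'intrinsics': array([[486.93061556,   0.        , 328.17534755],
       [  0.        , 486.93061556, 200.13847752],
       [  0.        ,   0.        ,   1.        ]]), 'position': array([-0.06205655,  0.92008194,  1.04923609]), 'attitude': array([-2.38351683,  0.02129353, -2.51167091])}
driver [([0.493, 0.0326, 0.017], 0.86)]
syringe []
flange [([0.4956, 0.3906, 0.0277], 0.86), ([0.4843, -0.0046, 0.0564], 0.44)]
plunger_e
[... 1204 characters left out ...]
0.4965, 0.3913, 0.0235], 0.54)]
barrel_mid [([0.4933, -0.0043, 0.0506], 0.62), ([0.4985, 0.3913, 0.0221], 0.6)]
saddle [([0.5001, 0.0716, 0.0248], 0.63)]
slot [([0.5079, 0.0689, 0.0245], 0.6), ([0.3654, 0.4124, 0.01], 0.4)]
pusher_face []
crank_axis [([0.5039, 0.073, 0.0313], 0.66), ([0.4941, 0.3983, 0.0246], 0.53)]
handle_pivot [([0.4832, -0.0471, 0.1169], 0.47)]
grip [([0.5064, 0.0678, 0.0219], 0.24)]
petri_dish [([0.623, 0.2202, 0.0143], 0.74)]
calculator [([0.3328, 0.3185, 0.0074], 0.96), ([0.5069, 0.0674, 0.0263], 0.26)]
label_tape [([0.3956, 0.5333, 0.0205], 0.72), ([0.495, 0.3987, 0.0244], 0.22)]
amber_bottle [([0.6793, 0.1446, 0.0464], 0.87)]
marker [([0.3659, 0.4152, 0.0126], 0.62)]
```

View pics/scene0.png

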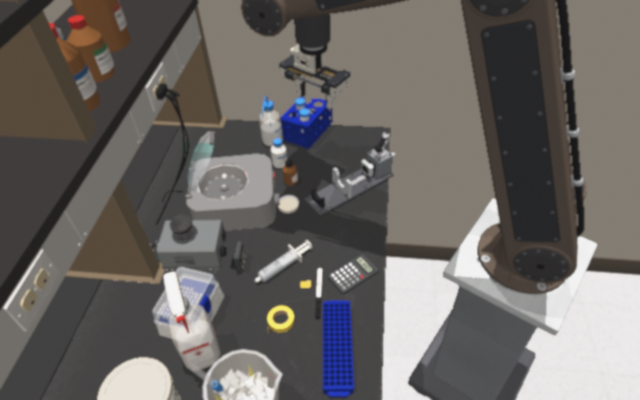

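View pics/side0.png

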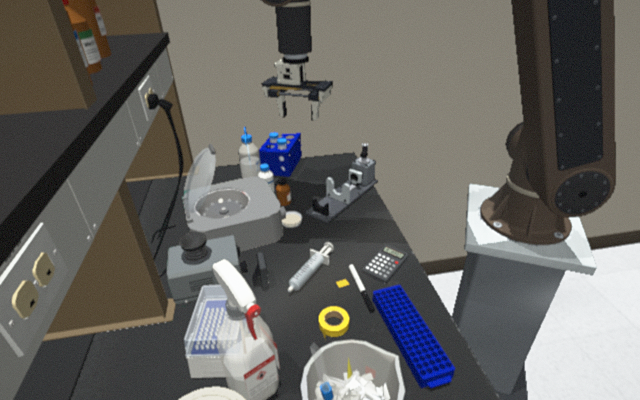

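The scene shows the driver with its saddle end at about (318,200) and its crank at (385,155). The syringe lies from its nozzle at (262,278) to its plunger at (308,245). I'll take poses from the masks.

```bash
cat > h.py <<'E'
from station import arm,cams,finder,job_done
import cv2,numpy as np
from scipy.spatial.transform import Rotation as Ro
def cam(c):
    P=cams.camera_params(c);return P['intrinsics'],P['position'],Ro.from_euler('xyz',P['attitude']).as_matrix()
def rays(c,K,u,v):
    x=(u-K[0,2])/K[0,0];y=(v-K[1,2])/K[1,1]
    if c!='wrist': return np.stack([x,y,np.ones_like(x)],-1)
    r=np.hypot(x,y)+1e-9
    return np.stack([np.tan(r)*x/r,np.tan(r)*y/r,np.ones_like(x)],-1)
def cloud(c,P,d):
    K,p,R=P
    v,u=np.mgrid[0:400,0:640].astype(float)
    return (rays(c,K,u,v)*d[...,None])@R.T+p
def grab(c,name=None):
    P=cam(c);p,d=cams.grab_frame(c)
    if name: cv2.imwrite(f'pics/{name}.png',p[...,::-1])
    return P,p,d,cloud(c,P,d)
def proj(P,X):  # wrist fisheye
    K,p,R=P;q=(np.asarray(X)-p)@R;r=np.hypot(q[...,0],q[...,1]);th=np.arctan2(r,q[...,2])
    return np.stack([K[0,2]+K[0,0]*th*q[...,0]/r,K[1,2]+K[1,1]*th*q[...,1]/r],-1)
E
python3 - <<'E'
from h import *
for c in('scene','side'):
    P,p,d,X=grab(c)
    for n in('syringe','driver'):
        for m in finder.masks_of(c,n)[:1]:
            k=m['mask']&(d>0);q=X[k]
            q=q[(q[:,2]>0.004)&(q[:,2]<.2)]
            r=cv2.minAreaRect(q[:,:2].astype(np.float32))
            w=np.linalg.svd(q[:,:2]-q[:,:2].mean(0),full_matrices=False)[2][0]
            print(c,n,m['score'],k.sum(),r,q.mean(0),np.degrees(np.arctan2(w[1],w[0])),q.max(0),q.min(0))
            a=(q[:,:2]-q[:,:2].mean(0))@w
            print([(round(t,3),np.round(q[(a>t)&(a<t+.03)].mean(0),3).tolist()) for t in np.arange(-.15,.15,.03) if ((a>t)&(a<t+.03)).any()])
E
```

```text
scene syringe 0.98 692 ((0.49992895126342773, 0.3868812620639801), (0.17115887999534607, 0.05057196691632271), 70.941162109375) [0.49346847 0.39146214 0.02282027] 78.27105237503174 [0.52514381 0.47279241 0.0350268 ] [0.46287323 0.30231152 0.00413328]
[(np.float64(-0.09), [0.48, 0.317, 0.019]), (np.float64(-0.06), [0.484, 0.351, 0.022]), (np.float64(-0.03), [0.489, 0.377, 0.024]), (np.float64(0.0), [0.496, 0.407, 0.024]), (np.float64(0.03), [0.503, 0.436, 0.024]), (np.float64(0.06), [0.509, 0.459, 0.022])]
scene driver 0.78 2439 ((0.5131540298461914, 0.03813117742538452), (0.31099551916122437, 0.09127277880907059), 72.48233795166016) [0.50379035 0.04488999 0.03584142] 70.00808632275884 [0.59098933 0.19704132 0.12939027] [ 0.43617456 -0.10895234  0.00442886]
[(np.float64(-0.15), [0.472, -0.082, 0.089]), (np.float64(-0.12), [0.46, -0.051, 0.065]), (np.float64(-0.09), [0.476, -0.027, 0.058]), (np.float64(-0.06), [0.492, 0.001, 0.032]), (np.float64(-0.03), [0.501, 0.03, 0.013]), (np.float64(0.0), [0.507, 0.057, 0.012]), (np.float64(0.03), [0.521, 0.089, 0.033]), (np.float64(0.06), [0.532,
[... 645 characters left out ...]
0.02])]
side driver 0.93 2065 ((0.5070110559463501, -0.055765390396118164), (0.5080099701881409, 0.13485409319400787), 84.21813201904297) [0.50990142 0.0524758  0.0373044 ] 70.12386992946118 [0.59683406 0.19765191 0.12728911] [ 0.43815036 -0.31527086  0.00401098]
[(np.float64(-0.15), [0.463, -0.069, 0.064]), (np.float64(-0.12), [0.469, -0.043, 0.067]), (np.float64(-0.09), [0.484, -0.023, 0.054]), (np.float64(-0.06), [0.496, 0.003, 0.035]), (np.float64(-0.03), [0.504, 0.038, 0.012]), (np.float64(0.0), [0.496, 0.076, 0.024]), (np.float64(0.03), [0.528, 0.088, 0.034]), (np.float64(0.06), [0.535, 0.122, 0.013]), (np.float64(0.09), [0.532, 0.159, 0.021]), (np.float64(0.12), [0.556, 0.174, 0.02])]
```

play_rows(
  targets=[
    [[-0.015,0.055,0,5],[-0.03,0.11,0,10],[-0.045,0.165,0,15],[-0.045,0.165,0,19],[-0.045,0.165,0,19]],
  ],
)

```text
t: 2.62
eef_pos: [0.5096, 0.0452, 0.4055]
ee_rot: [-3.14, 0.001, -1.901]
force: [-0.2, -0.0, 0.9]
width: 0.0874
```

Run:
```python
from h import *
P,p,d,X=grab('wrist','w1')
print(P, arm.get_state()['eef_pos'],arm.get_state()['ee_rot'])
np.savez('w1.npz',X=X,p=p)
for n in('driver','grip','handle_pivot','slot','saddle','pusher_face','syringe','flange'):
    print(n,[(np.round(r['xyz'],4).tolist(),round(r['score'],2)) for r in finder.find_in('wrist',n)[:2]])
```

```text
(array([[309.70691629,   0.        , 315.79424262],
       [  0.        , 309.70691629, 200.08231267],
       [  0.        ,   0.        ,   1.        ]]), array([ 0.48919561, -0.01563581,  0.38557392]), array([[-0.94618575,  0.31334127,  0.08093068],
       [ 0.32362128,  0.91714754,  0.23261482],
       [-0.00133755,  0.24628771, -0.96919584]])) [0.51008848 0.04508732 0.40510025] [-3.14082845e+00  6.30156006e-04 -1.90054441e+00]
driver [([0.5047, 0.0071, 0.0172], 0.64)]
grip [([0.4822, -0.0532, 0.1224], 0.86)]
handle_pivot [([0.4839, -0.0615, 0.1216], 0.91)]
slot [([0.5003, 0.0108, 0.0216], 0.86)]
saddle [([0.5076, 0.0096, 0.0201], 0.6)]
pusher_face [([0.4896, -0.0144, 0.054], 0.75)]
syringe []
flange []
```

View pics/w1.png

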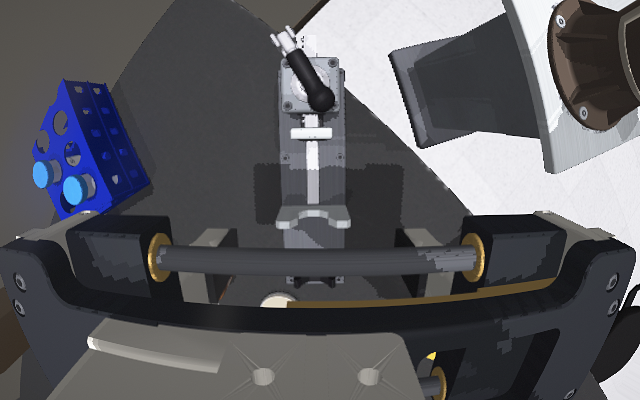

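The wrist view shows the crank hub at (303,82), the folded knob at (320,100), the pivot at about (287,45), and the slotted plate at (312,215). Next I'll fit the driver frame from depth.

Run:
```python
from h import *
z=np.load('w1.npz');X=z['X'];p=z['p'].astype(int)
def rg(v0,v1,u0,u1,z0,z1):
    q=X[v0:v1,u0:u1].reshape(-1,3);return q[(q[:,2]>z0)&(q[:,2]<z1)]
pl=rg(195,232,265,360,.06,.085);w=np.linalg.svd(pl[:,:2]-pl[:,:2].mean(0),full_matrices=False)[2][0]
print('plate',len(pl),cv2.minAreaRect(pl[:,:2].astype(np.float32)),np.degrees(np.arctan2(w[1],w[0])),np.percentile(pl[:,2],[5,50,95]))
base=rg(55,290,265,360,.008,.018);print('base',len(base),cv2.minAreaRect(base[:,:2].astype(np.float32)))
pu=rg(120,145,280,345,.04,.09);print('pusher',len(pu),cv2.minAreaRect(pu[:,:2].astype(np.float32)),np.median(pu[:,2]))
ho=rg(45,125,270,350,.074,.088);print('housing',len(ho),cv2.minAreaRect(ho[:,:2].astype(np.float32)))
hd=rg(20,120,260,350,.108,.135);
m=(p[...,:].max(-1)<70)[20:120,260:350].reshape(-1)
q=X[20:120,260:350].reshape(-1,3);q=q[m&(q[:,2]>.106)&(q[:,2]<.135)]
w=np.linalg.svd(q[:,:2]-q[:,:2].mean(0),full_matrices=False)[2][0]
print('handle',len(q),cv2.minAreaRect(q[:,:2].astype(np.float32)),np.degrees(np.arctan2(w[1],w[0])),q.mean(0))
a=(q[:,:2]-q[:,:2].mean(0))@w;print(a.min(),a.max(),w)
for t in np.arange(-.04,.045,.01):
    k=q[(a>t)&(a<t+.01)]
    if len(k):print(round(t,3),len(k),np.round(k.mean(0),4),k[:,2].max())
big=cv2.resize(z['p'][10:240,220:400],None,fx=3.3,fy=2.6,interpolation=cv2.INTER_CUBIC);cv2.imwrite('pics/w1c.png',big[...,::-1])
```

```text
plate 445 ((0.5263489484786987, 0.08269303292036057), (0.009193242527544498, 0.07986694574356079), 71.9704818725586) -17.839129024882084 [0.0631657  0.07348024 0.07673897]
base 6555 ((0.5166090130805969, 0.05167064815759659), (0.27975547313690186, 0.08124525845050812), 72.001220703125)
pusher 658 ((0.4966941177845001, -0.010431842878460884), (0.02146145887672901, 0.04328550025820732), 71.7178955078125) 0.06729547360770177
housing 1597 ((0.4829660952091217, -0.054570965468883514), (0.05585813149809837, 0.05779189243912697), 71.35771942138672)
handle 1311 ((0.48441144824028015, -0.062136124819517136), (0.022216737270355225, 0.07963653653860092), 11.575135231018066) 101.2242944063607 [ 0.48212996 -0.05033328  0.12339814]
-0.05189855693840861 0.02780521595497504 [-0.19465028  0.98087271]
-0.04 27 [ 0.4888 -0.0803  0.1222] 0.12501494042328343
-0.03 195 [ 0.4871 -0.0748  0.1227] 0.1269597797456145
-0.02 193 [ 0.4852 -0.065   0.1226] 0.12605105278689643
-0.01 188 [ 0.483  -0.0551  0.1226] 0.1251138171884144
0.0 215 [ 0.4812 -0.0453  0.1232] 0.12674019309944362
0.01 303 [ 0.4792 -0.0354  0.1254] 0.12974496205753838
0.02 181 [ 0.4774 -0.0275  0.1232] 0.12812947992179974
```

View pics/w1c.png

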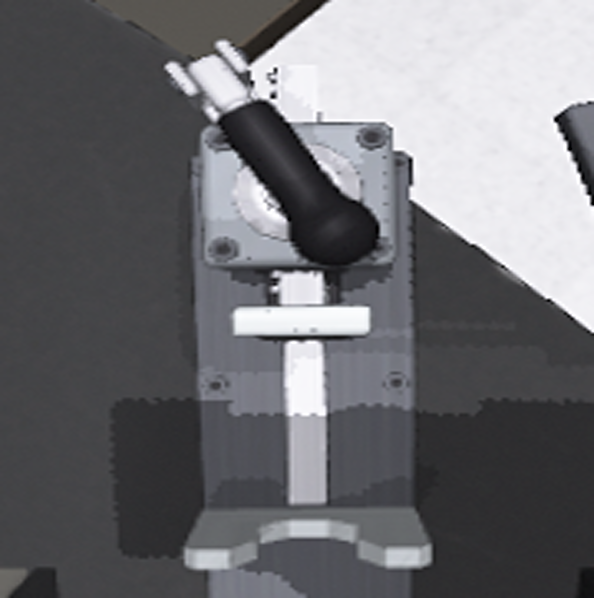

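play_rows(
  targets=[
    [[-0.055,0.022,0,-2],[-0.11,0.045,0,-4],[-0.165,0.067,0,-5],[-0.22,0.09,0,-7],[-0.27,0.11,0,-7]],
  ],
)

```text
t: 3.7
eef_pos: [0.4936, 0.3382, 0.4046]
ee_rot: [-3.141, -0.0, -1.779]
force: [0.4, 0.9, 0.1]
width: 0.0875
```

play_rows(
  targets=[
    [[-0.0385,0.022,0,0],[-0.0385,0.022,0,0],[-0.0385,0.022,0,0]],
  ],
)

```text
t: 4.08
eef_pos: [0.4803, 0.3783, 0.4042]
ee_rot: [3.141, -0.001, -1.78]
force: [-0.7, 0.0, 0.1]
width: 0.0879
```

Run:
```python
from h import *
P,p,d,X=grab('wrist','w2')
s=arm.get_state();print(s['t'],s['eef_pos'],s['ee_rot'])
np.savez('w2.npz',X=X,p=p)
for n in('syringe','flange','plunger_end','barrel_mid'):
    print(n,[(np.round(r['xyz'],4).tolist(),round(r['score'],2)) for r in finder.find_in('wrist',n)[:2]])
for m in finder.masks_of('wrist','syringe')[:1]:
    k=m['mask']&(d>0);q=X[k];q=q[(q[:,2]>.004)&(q[:,2]<.06)]
    w=np.array([np.cos(np.radians(-102)),np.sin(np.radians(-102))])
    for i in range(3):
        a=q[:,:2]@w
        t=np.arange(a.min(),a.max(),.006);c=[]
        for u in t:
            k=q[(a>=u)&(a<u+.006)];n=k[:,:2]@[-w[1],w[0]]
            if len(k)>8:c.append((u+.003,(n.min()+n.max())/2,np.ptp(n),k[:,2].max()))
        c=np.array(c);g=np.polyfit(c[:,0],c[:,1],1);th=np.arctan2(w[1],w[0])+np.arctan(g[0]);w=np.array([np.cos(th),np.sin(th)])
    print(np.degrees(th),a.min(),a.max());print(np.round(c,4))
    print('plunger end',a.max()*w+c[:,1].mean()*np.array([-w[1],w[0]]))
```

```text
4.125 [0.48050757 0.37775861 0.40446163] [ 3.14138768e+00 -5.51915222e-04 -1.78046571e+00]
syringe [([0.4957, 0.3816, 0.0274], 0.82)]
flange [([0.498, 0.3851, 0.0295], 0.78)]
plunger_end [([0.4825, 0.3217, 0.0149], 0.75)]
barrel_mid [([0.4964, 0.3798, 0.0282], 0.92), ([0.3333, 0.3108, 0.0139], 0.16)]
-102.00849120762284 -0.5571013935146695 -0.39778965723674886
[[-0.5541  0.4076  0.0278  0.0309]
 [-0.5481  0.4075  0.0277  0.0325]
 [-0.5421  0.4075  0.0276  0.0307]
 [-0.5361  0.4074  0.0275  0.032 ]
 [-0.5301  0.4073  0.0273  0.0318]
 [-0.5241  0.408   0.0287  0.031 ]
 [-0.5181  0.408   0.0287  0.0313]
 [-0.5121  0.4078  0.0284  0.0319]
 [-0.5061  0.4078  0.0283  0.0312]
 [-0.5001  0.4077  0.0282  0.0307]
 [-0.4941  0.4077  0.0281  0.0325]
 [-0.4881  0.4076  0.0279  0.0317]
 [-0.4821  0.4076  0.0278  0.0319]
 [-0.4761  0.4075  0.0276  0.0315]
 [-0.4701  0.4074  0.0276  0.0315]
 [-0.4641  0.4073  0.0274  0.0326]
 [-0.4581  0.4073  0.0273  0.0314]
 [-0.4521  0.4073  0.0274  0.0311]
 [-0.4461  0.4074  0.0507  0.0323]
 [-0.4401  0.4075  0.0509  0.0318]
 [-0.4341  0.408   0.0191  0.0256]
 [-0.4281  0.4079  0.019   0.0255]
 [-0.4221  0.4079  0.019   0.0265]
 [-0.4161  0.4073  0.0178  0.0267]
 [-0.4101  0.4073  0.0177  0.0274]
 [-0.4041  0.4073  0.0178  0.0256]
 [-0.3981  0.4082  0.0245  0.0298]]
plunger end [0.48144276 0.30428094]
```

View pics/w2.png

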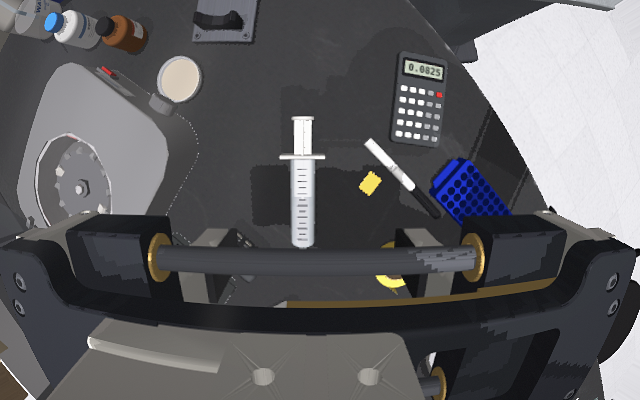

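The syringe is clear in this view: plunger end at (303,118), flange at (302,157), barrel down to (303,245). Its yaw is -102.0° and its middle is near (0.503, 0.406). I'll check that the gripper body clears the tall neighbours.

Run:
```python
from h import *
q=np.concatenate([np.load('w2.npz')['X'][:230].reshape(-1,3)]+[grab(c)[3].reshape(-1,3) for c in('side','scene')])
m=np.array([.5029,.4056]);th=np.radians(-102);w=np.array([np.cos(th),np.sin(th)]);n=np.array([-w[1],w[0]])
q=q[(q[:,2]>.05)&(q[:,2]<.2)];a=(q[:,:2]-m)@w;b=(q[:,:2]-m)@n
k=(abs(a)<.06)&(abs(b)<.16);print(k.sum(),np.sort(abs(b[k]))[:10],q[k][np.argsort(abs(b[k]))[:5]])
```

```text
1442 [0.07055457 0.07124915 0.07136232 0.07150232 0.07266865 0.07324382
 0.07349074 0.07372665 0.07469741 0.07546249] [[0.58379772 0.44684514 0.05055066]
 [0.58427468 0.44574826 0.05323462]
 [0.58493235 0.44829808 0.05547019]
 [0.58491857 0.44755985 0.05888866]
 [0.58619197 0.44794105 0.05873803]]
```

Run:
```python
from h import *
th=np.radians(-102);m=np.array([.5029,.4056]);w=np.array([np.cos(th),np.sin(th)]);n=np.array([-w[1],w[0]])
for c in('side','scene'):
    P,p,d,X=grab(c);q=X.reshape(-1,3);a=(q[:,:2]-m)@w;b=(q[:,:2]-m)@n
    for lo,hi in((.06,.09),(.09,.11),(.11,.135)):
        k=(q[:,2]>.03)&(q[:,2]<.4)&(b>lo)&(b<hi)&(abs(a)<.1)
        if k.any():
            for a0 in np.arange(-.1,.1,.02):
                kk=k&(a>=a0)&(a<a0+.02)
                if kk.any(): i=np.argmax(np.where(kk,q[:,2],-1));print(c,lo,round(a0,2),kk.sum(),q[i].round(3),divmod(i,640))
P,p,d,X=grab('side');cv2.imwrite('pics/s1c.png',cv2.resize(p[150:350,160:400],None,fx=3.3,fy=3,interpolation=cv2.INTER_CUBIC)[...,::-1])
```

```text
side 0.06 -0.1 54 [0.583 0.473 0.066] (np.int64(267), np.int64(261))
side 0.06 -0.08 78 [0.579 0.47  0.068] (np.int64(266), np.int64(263))
side 0.06 -0.06 22 [0.598 0.437 0.067] (np.int64(255), np.int64(262))
side 0.06 -0.02 139 [0.572 0.4   0.336] (np.int64(142), np.int64(268))
side 0.06 0.0 60 [0.562 0.384 0.337] (np.int64(139), np.int64(276))
side 0.06 0.02 44 [0.567 0.369 0.337] (np.int64(136), np.int64(277))
side 0.06 0.04 24 [0.571 0.35  0.337] (np.int64(132), np.int64(279))
side 0.06 0.06 2 [0.569 0.329 0.335] (np.int64(129), np.int64(284))
side 0.09 -0.1 54 [0.626 0.476 0.065] (np.int64(264), np.int64(243))
side 0.09 -0.08 17 [0.604 0.446 0.067] (np.int64(257), np.int64(258))
side 0.09 -0.06 24 [0.602 0.435 0.068] (np.int64(254), np.int64(261))
side 0.11 -0.1 46 [0.653 0.474 0.092] (np.int64(252), np.int64(231))
side 0.11 0.06 3 [0.621 0.315 0.06 ] (np.int64(225), np.int64(276))
scene 0.06 -0.1 19 [0.58  0.476 0.068] (np.int64(257), np.int64(234))
scene 0.06 -0.08 63 [0.595 0.453 0.07 ] (np.int64(248), np.int64(236))
scene 0.06 -0.06 55 [0.598 0.439 0.069] (np.int64(244), np.int64(239))
scene 0.06 -0.02 66 [0.572 0.397 0.337] (np.int64(161), np.int64(242))
scene 0.06 0.0 52 [0.57  0.387 0.337] (np.int64(159), np.int64(246))
scene 0.06 0.02 1 [0.563 0.372 0.333] (np.int64(158), np.int64(253))
scene 0.09 -0.1 52 [0.626 0.47  0.065] (np.int64(248), np.int64(223))
scene 0.09 -0.06 16 [0.605 0.439 0.068] (np.int64(243), np.int64(237))
scene 0.11 -0.1 84 [0.638 0.472 0.095] (np.int64(239), np.int64(217))
scene 0.11 -0.08 5 [0.651 0.452 0.078] (np.int64(236), np.int64(220))
scene 0.11 0.04 5 [0.622 0.32  0.08 ] (np.int64(209), np.int64(262))
scene 0.11 0.06 59 [0.616 0.311 0.1  ] (np.int64(203), np.int64(265))
scene 0.11 0.08 8 [0.618 0.298 0.099] (np.int64(200), np.int64(268))
```

View pics/s1c.png

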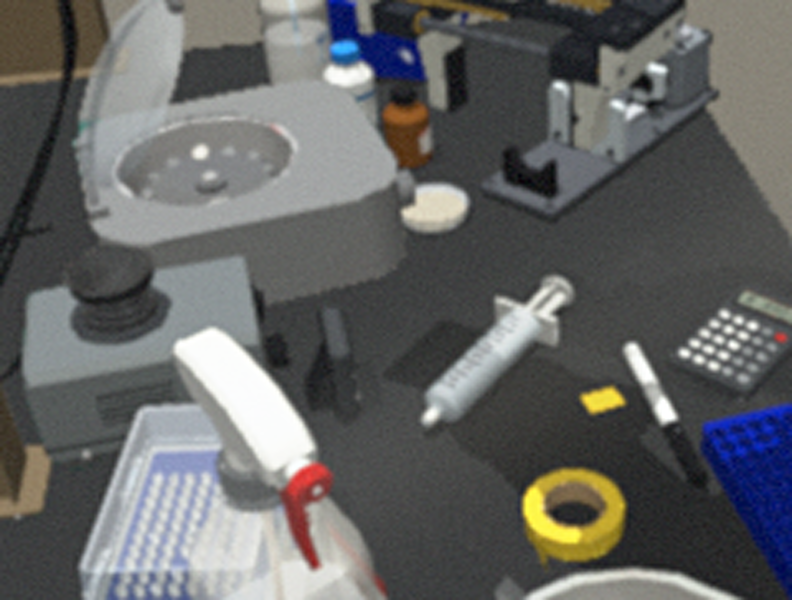

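A dark stand about 70 mm high, at (335,355) in the crop, is beside the nozzle end. I'll grasp 12 mm nearer the flange so the gripper body clears it.

play_rows(
  targets=[
    [[-0.01,-0.008,0.055,0],[-0.02,-0.016,0.115,0],[-0.02,-0.016,0.17,0],[-0.02,-0.016,0.2225,0],[-0.02,-0.016,0.2225,0]],
  ],
  grip=70,
  newtons=25,
)

```text
t: 5.25
eef_pos: [0.5003, 0.395, 0.1807]
ee_rot: [3.142, -0.001, -1.779]
force: [0.1, -0.5, -0.5]
width: 0.0639
```

play_rows(
  targets=[
    [[0,0,0,0],[0,0,0,0],[0,0,0,0],[0,0,0,0],[0,0,0,0]],
  ],
  grip=255,
)

```text
t: 5.88
eef_pos: [0.5002, 0.3946, 0.1824]
ee_rot: [-3.141, 0.0, -1.78]
force: [-0.6, 0.1, 1.7]
width: 0.0293
```

play_rows(
  targets=[
    [[0,0,-0.02,0],[0,0,-0.05,0],[0,0,-0.1,0],[0,0,-0.14,0],[0,0,-0.14,0]],
  ],
)

```text
t: 6.5
eef_pos: [0.5008, 0.3952, 0.3261]
ee_rot: [-3.138, 0.006, -1.78]
force: [0.2, -0.5, -0.9]
width: 0.0296
```

Run:
```python
from h import *
P,p,d,X=grab('wrist','w3')
s=arm.get_state();print(s['t'],s['eef_pos'],s['ee_rot'],s['width'])
R=Ro.from_euler('xyz',s['ee_rot']).as_matrix()
k=finder.masks_of('wrist','syringe')[0]['mask']&(d>0)
q=(X[k]-s['eef_pos'])@R   # tool frame
q=q[(q[:,2]<.22)&(abs(q[:,1])<.04)]
for u in np.arange(-.03,.1,.01):
    a=q[(q[:,0]>=u)&(q[:,0]<u+.01)]
    if len(a)>5: print(round(u,3),len(a),a[:,1].min().round(4),a[:,1].max().round(4),'zmin',np.percentile(a[:,2],5).round(4))
print(q[:,0].max())
```

```text
6.55 [0.50020214 0.39464967 0.32373462] [-3.14054632e+00  3.00926998e-03 -1.78039368e+00] 0.029105287687254962
-0.03 371 -0.0158 0.0136 zmin 0.1501
-0.02 889 -0.0156 0.0131 zmin 0.1494
-0.01 80 -0.0101 0.0082 zmin 0.1497
0.0 502 -0.0159 0.0134 zmin 0.1497
0.01 1193 -0.0156 0.0135 zmin 0.1497
0.02 1268 -0.0158 0.0134 zmin 0.1497
0.03 1327 -0.0156 0.0135 zmin 0.1497
0.04 2225 -0.0279 0.0259 zmin 0.1497
0.05 897 -0.0108 0.0087 zmin 0.155
0.06 891 -0.0107 0.0087 zmin 0.155
0.07 920 -0.0112 0.009 zmin 0.1549
0.08 1171 -0.0141 0.0124 zmin 0.1521
0.09 178 -0.0137 0.0123 zmin 0.1516
0.09200365106840142
```

View pics/w3.png

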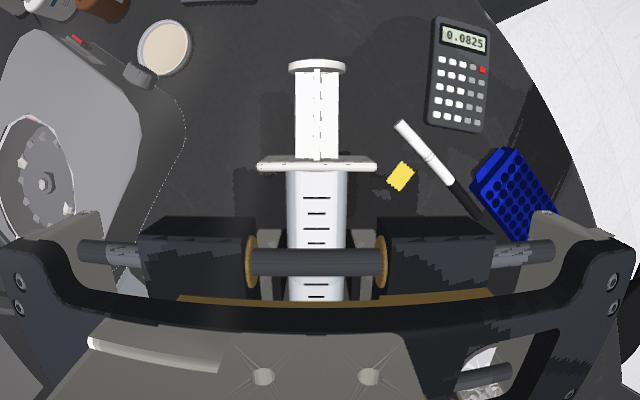

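play_rows(
  targets=[
    [[0.04,-0.014,0,1],[0.095,-0.033,0,2],[0.15,-0.052,0,4],[0.205,-0.071,0,5],[0.25,-0.087,0,6]],
  ],
)

```text
t: 7.22
eef_pos: [0.5327, 0.1296, 0.3206]
ee_rot: [3.14, -0.002, -1.886]
force: [0.0, 0.7, -0.8]
width: 0.0291
```

play_rows(
  targets=[
    [[0.0137,-0.0104,0,0],[0.0137,-0.0104,0,0],[0.0137,-0.0104,0,0]],
  ],
)

```text
t: 7.6
eef_pos: [0.5389, 0.1163, 0.3215]
ee_rot: [3.141, -0.001, -1.885]
force: [0.7, -0.3, -1.6]
width: 0.0291
```

```bash
cat > rel.py <<'E'
from h import *
import sys
O=np.array([.5251,.0789]);th=np.radians(-108);w=np.array([np.cos(th),np.sin(th)]);n=np.array([-w[1],w[0]])
P,p,d,X=grab('wrist',sys.argv[1])
s=arm.get_state();print(s['t'],s['eef_pos'],s['ee_rot'],s['width'],s['force'])
e=s['eef_pos'][:2]-O;print('tcp in driver',e@w,e@n)
D=np.dstack([(X[...,:2]-O)@w,(X[...,:2]-O)@n,X[...,2]])[:270]
np.save('D.npy',D)
def st(t,k):
    q=D[k]
    if len(q)>5: print(t,len(q),'x',np.percentile(q[:,0],[2,50,98]).round(4),'y',np.percentile(q[:,1],[1,99]).round(4),(np.percentile(q[:,1],[1,99]).mean()).round(4),'z',np.percentile(q[:,2],[5,50,95]).round(4))
x,y,z=D[...,0],D[...,1],D[...,2]
st('plate top',(abs(x+.004)<.012)&(abs(y)<.05)&(abs(z-.075)<.004))
st('pusher',(abs(x-.09)<.03)&(abs(y)<.03)&(abs(z-.067)<.006))
m=finder.masks_of('wrist','syringe')
if m:
    k=m[0]['mask'][:270]&(d[:270]>0)&(abs(y)<.05)&(x<.1)&(x>-.1)
    for u in np.arange(-.02,.08,.008): st(round(u,3),k&(x>=u)&(x<u+.008))
E
python3 rel.py w4
```

```text
7.65 [0.53888282 0.11654658 0.32159231] [ 3.14095428e+00 -5.63645838e-04 -1.88406223e+00] 0.029207954553687642 [-0.56207142  0.48201562 -0.76516164]
tcp in driver -0.040063150216944954 0.0014748119679470761
pusher 1314 x [0.0837 0.092  0.1125] y [-0.025   0.0271] 0.001 z [0.0617 0.0676 0.0711]
-0.02 996 x [-0.0199 -0.016  -0.0122] y [-0.0127  0.0156] 0.0014 z [0.1595 0.1673 0.1694]
-0.012 1047 x [-0.0118 -0.0078 -0.0042] y [-0.0125  0.0158] 0.0016 z [0.1599 0.1672 0.1696]
-0.004 1048 x [-0.0038 -0.0001  0.0037] y [-0.0124  0.0159] 0.0018 z [0.1596 0.1674 0.1694]
0.004 1939 x [0.0042 0.0077 0.0117] y [-0.0238  0.0269] 0.0016 z [0.15   0.1677 0.1696]
0.012 717 x [0.0123 0.0162 0.0199] y [-0.0081  0.0112] 0.0015 z [0.1543 0.1555 0.1644]
0.02 702 x [0.0204 0.0242 0.028 ] y [-0.0081  0.0107] 0.0013 z [0.1544 0.1556 0.1644]
0.028 710 x [0.0284 0.0322 0.0357] y [-0.0081  0.0111] 0.0015 z [0.1544 0.1555 0.1643]
0.036 731 x [0.0361 0.0399 0.0438] y [-0.0085  0.0114] 0.0015 z [0.1544 0.1555 0.1645]
0.044 989 x [0.0442 0.0491 0.0518] y [-0.0097  0.0136] 0.0019 z [0.1546 0.1601 0.1678]
0.052 48 x [0.052  0.0523 0.0528] y [-0.0061  0.0134] 0.0036 z [0.1608 0.1665 0.1682]
```

View pics/w4.png

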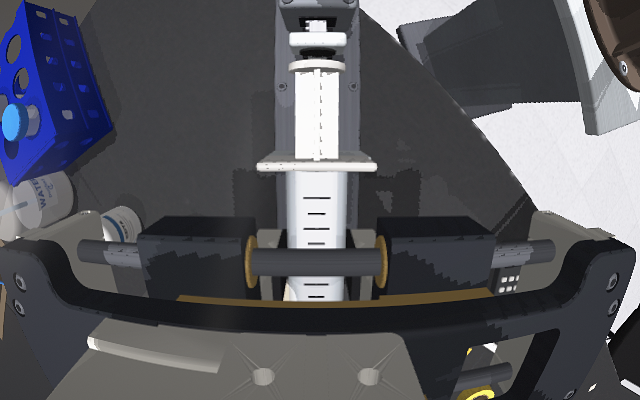

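Run:
```python
import numpy as np
O=np.array([.5251,.0789]);th=np.radians(-108);w=np.array([np.cos(th),np.sin(th)]);n=np.array([-w[1],w[0]])
for f in('w1',):
    X=np.load('w1.npz')['X'][:240]
    x=(X[...,:2]-O)@w;y=(X[...,:2]-O)@n;z=X[...,2]
    for lo,hi,a,b in((-.015,.01,.02,.038),(.075,.112,.008,.02),(.075,.112,-.02,-.008),(.1,.175,-.03,.03)):
        print(lo,hi)
        for u in np.arange(lo,hi,.002):
            k=(x>=u)&(x<u+.002)&(y>a)&(y<b)&(z>0)&(z<.1)
            if k.sum()>2: print(round(u,3),k.sum(),np.percentile(z[k],[10,50,90]).round(3))
```

```text
-0.015 0.01
-0.009 19 [0.071 0.075 0.076]
-0.007 31 [0.071 0.076 0.077]
-0.005 31 [0.072 0.076 0.076]
-0.003 30 [0.066 0.075 0.076]
-0.001 264 [0.016 0.049 0.073]
0.001 20 [0.012 0.013 0.014]
0.003 26 [0.012 0.013 0.014]
0.005 23 [0.012 0.013 0.014]
0.007 22 [0.013 0.013 0.014]
0.009 28 [0.012 0.013 0.014]
0.075 0.112
0.075 11 [0.012 0.013 0.014]
0.077 20 [0.012 0.013 0.014]
0.079 11 [0.012 0.013 0.014]
0.083 19 [0.056 0.064 0.066]
0.085 16 [0.067 0.067 0.069]
0.087 20 [0.067 0.068 0.069]
0.089 22 [0.068 0.068 0.069]
0.091 24 [0.067 0.068 0.069]
0.093 24 [0.067 0.068 0.069]
0.095 23 [0.066 0.067 0.068]
0.097 19 [0.013 0.04  0.052]
0.099 17 [0.012 0.014 0.034]
0.101 18 [0.012 0.014 0.033]
0.103 12 [0.013 0.029 0.054]
0.105 12 [0.012 0.013 0.03 ]
0.107 18 [0.013 0.015 0.038]
0.109 15 [0.013 0.049 0.054]
0.111 30 [0.048 0.061 0.079]
0.075 0.112
0.075 19 [0.012 0.013 0.014]
0.077 10 [0.012 0.013 0.014]
0.079 18 [0.012 0.014 0.015]
0.081 5 [0.013 0.013 0.041]
0.083 6 [0.056 0.058 0.06 ]
0.085 24 [0.067 0.068 0.069]
0.087 24 [0.067 0.068 0.069]
0.089 24 [0.067 0.068 0.069]
0.091 24 [0.067 
[... 649 characters left out ...]
83 0.088]
0.124 63 [0.081 0.083 0.089]
0.126 69 [0.081 0.083 0.09 ]
0.128 68 [0.081 0.083 0.091]
0.13 62 [0.081 0.083 0.091]
0.132 62 [0.081 0.082 0.091]
0.134 58 [0.081 0.082 0.09 ]
0.136 68 [0.081 0.083 0.091]
0.138 69 [0.081 0.083 0.091]
0.14 68 [0.081 0.083 0.091]
0.142 75 [0.081 0.083 0.091]
0.144 74 [0.081 0.083 0.091]
0.146 71 [0.081 0.082 0.09 ]
0.148 67 [0.081 0.082 0.09 ]
0.15 80 [0.081 0.082 0.09 ]
0.152 64 [0.081 0.082 0.089]
0.154 69 [0.081 0.082 0.089]
0.156 77 [0.081 0.083 0.087]
0.158 71 [0.081 0.083 0.085]
0.16 69 [0.081 0.083 0.085]
0.162 74 [0.081 0.082 0.085]
0.164 59 [0.081 0.082 0.083]
0.166 39 [0.079 0.08  0.081]
0.172 7 [0.054 0.055 0.055]
0.174 13 [0.053 0.054 0.055]
```

play_rows(
  targets=[
    [[0.005,0.0015,0.02,0],[0.005,0.0015,0.045,0],[0.005,0.0015,0.065,0],[0.005,0.0015,0.08,0],[0.005,0.0015,0.08,0]],
  ],
)

```text
t: 8.32
eef_pos: [0.5356, 0.1118, 0.2411]
ee_rot: [3.14, -0.002, -1.884]
force: [0.1, -0.0, 0.1]
width: 0.0293
```

```bash
python3 rel.py w5
```

```text
8.375 [0.53602866 0.11183975 0.24202106] [ 3.14121695e+00 -6.92249793e-04 -1.88415243e+00] 0.029398716130035387 [-0.21333187 -0.40849486 -1.08392373]
tcp in driver -0.03470470928202904 0.0002148321963885606
plate top 1347 x [-0.0109 -0.0037  0.003 ] y [-0.0391  0.0398] 0.0004 z [0.0717 0.0758 0.078 ]
pusher 1945 x [0.0834 0.0883 0.0949] y [-0.0202  0.0217] 0.0007 z [0.0622 0.0677 0.0691]
-0.02 968 x [-0.0198 -0.016  -0.0122] y [-0.0143  0.014 ] -0.0002 z [0.0792 0.087  0.0892]
-0.012 1012 x [-0.0118 -0.0079 -0.0042] y [-0.0145  0.0138] -0.0003 z [0.0797 0.0868 0.0892]
-0.004 1062 x [-0.0038  0.      0.0038] y [-0.0208  0.0141] -0.0033 z [0.0794 0.087  0.0892]
0.004 1347 x [0.0042 0.009  0.0119] y [-0.0258  0.0247] -0.0005 z [0.081  0.088  0.0895]
0.012 1535 x [0.0121 0.0136 0.0197] y [-0.0255  0.0247] -0.0004 z [0.0693 0.0804 0.089 ]
0.02 720 x [0.0202 0.024  0.0278] y [-0.0099  0.0094] -0.0003 z [0.0741 0.0752 0.0843]
0.028 719 x [0.0282 0.032  0.0358] y [-0.0098  0.0093] -0.0002 z [0.0741 0.0753 0.0843]
0.036 739 x [0.0363 0.0401 0.0439] y [-0.0103  0.0097] -0.0003 z [0.0741 0.0754 0.0842]
0.044 726 x [0.0443 0.0481 0.0519] y [-0.0102  0.0098] -0.0002 z [0.0741 0.0753 0.0842]
0.052 892 x [0.0522 0.0549 0.0583] y [-0.0128  0.0122] -0.0003 z [0.0742 0.0829 0.0877]
0.06 9 x [0.0616 0.0636 0.0644] y [-0.0178  0.0164] -0.0007 z [0.0126 0.0139 0.0141]
0.068 6 x [0.07   0.0723 0.073 ] y [-0.0192  0.0171] -0.0011 z [0.0124 0.0134 0.0145]
```

play_rows(
  targets=[
    [[0,0,0.01,0],[0,0,0.019,0],[0,0,0.025,0],[0,0,0.027,0],[0,0,0.027,0]],
  ],
)

```text
t: 9.05
eef_pos: [0.5358, 0.1113, 0.2153]
ee_rot: [3.141, -0.001, -1.885]
force: [-2.0, -1.0, 2.3]
width: 0.0294
```

```bash
python3 rel.py w6 | grep -v pusher
```

```text
9.1 [0.53582748 0.11123292 0.21533361] [ 3.14130901e+00 -4.63164125e-04 -1.88497311e+00] 0.029330843639887527 [-2.94379461 -1.03995963  3.7177651 ]
tcp in driver -0.03406541298136115 0.00021102044858445397
plate top 1550 x [-0.0075 -0.003   0.    ] y [-0.0387  0.04  ] 0.0007 z [0.0717 0.0755 0.0769]
-0.02 970 x [-0.0198 -0.0159 -0.0122] y [-0.0139  0.0145] 0.0003 z [0.0533 0.0612 0.0634]
-0.012 1005 x [-0.0118 -0.0079 -0.0042] y [-0.014   0.0142] 0.0001 z [0.0538 0.0612 0.0635]
-0.004 1075 x [-0.0039  0.0001  0.0038] y [-0.0138  0.0148] 0.0005 z [0.0532 0.0611 0.0635]
0.004 1331 x [0.0042 0.0089 0.0119] y [-0.0254  0.0254] -0.0 z [0.0553 0.0622 0.0637]
0.012 1584 x [0.0122 0.0139 0.0196] y [-0.0249  0.0254] 0.0003 z [0.0433 0.0554 0.0633]
0.02 694 x [0.0202 0.0238 0.0276] y [-0.0095  0.0099] 0.0002 z [0.0483 0.0493 0.0584]
0.028 715 x [0.028  0.0318 0.0356] y [-0.0094  0.0098] 0.0002 z [0.0483 0.0495 0.0583]
0.036 739 x [0.0361 0.0399 0.0437] y [-0.0098  0.0098] 0.0 z [0.0483 0.0495 0.0584]
0.044 744 x [0.0441 0.0479 0.0518] y [-0.0098  0.0103] 0.0002 z [0.0483 0.0494 0.0584]
0.052 919 x [0.0523 0.0551 0.0586] y [-0.0125  0.0126] 0.0001 z [0.0485 0.0568 0.0617]
0.06 17 x [0.0604 0.0657 0.0676] y [-0.0165  0.0168] 0.0002 z [0.0127 0.0134 0.0144]
0.068 6 x [0.068  0.0682 0.0688] y [0.0098 0.0132] 0.0115 z [0.0127 0.0134 0.0139]
```

The syringe is seated: barrel top at about 63 mm, with the flange behind the plate. I'll release it and go above the folded knob.

play_rows(
  targets=[
    [[0,0,-0.001,0],[0,0,-0.001,0],[0,0,-0.001,0],[0,0,-0.03,0],[0,0,-0.08,0]],
  ],
  grip=90,
)

```text
t: 9.78
eef_pos: [0.5355, 0.1112, 0.2944]
ee_rot: [3.139, -0.003, -1.885]
force: [1.1, 0.1, -0.9]
width: 0.0568
```

play_rows(
  targets=[
    [[0.03,0.002,-0.02,-8],[0.075,0.004,-0.02,-18],[0.12,0.007,-0.02,-28],[0.1565,0.0094,-0.02,-29],[0.1565,0.0094,-0.02,-29]],
  ],
)

```text
t: 10.4
eef_pos: [0.4776, -0.0363, 0.3153]
ee_rot: [-3.142, 0.0, -1.381]
force: [0.3, 1.0, -0.5]
width: 0.0565
```

Run:
```python
from h import *
P,p,d,X=grab('wrist','w7')
s=arm.get_state();print(s['t'],s['eef_pos'],s['ee_rot'],s['width'])
for c in('wrist','scene','side'):
    if c!='wrist': cams.grab_frame(c)
    for n in('grip','handle_pivot'): print(c,n,[(np.round(r['xyz'],4).tolist(),round(r['score'],2)) for r in finder.find_in(c,n)[:2]])
R=Ro.from_euler('xyz',s['ee_rot']).as_matrix()
q=(X-s['eef_pos'])@R
k=(X[...,2]>.108)&(X[...,2]<.135)&(p.max(-1)<75)&(abs(q[...,1])<.03)&(abs(q[...,0])<.09)&(d>0)
a=q[k]
for u in np.arange(-.03,.08,.008):
    b=a[(a[:,0]>=u)&(a[:,0]<u+.008)]
    if len(b)>5: print(round(u,3),len(b),np.percentile(b[:,1],[1,99]).round(4),np.percentile(b[:,2],5).round(4))
```

```text
10.45 [ 0.47838089 -0.03534732  0.31541328] [-3.14086519e+00  9.40413515e-05 -1.38072471e+00] 0.05682328721765267
wrist grip [([0.481, -0.0608, 0.1241], 0.93), ([0.5099, 0.0532, 0.049], 0.23)]
wrist handle_pivot [([0.4864, -0.0683, 0.1266], 0.8), ([0.5095, 0.0546, 0.0549], 0.42)]
scene grip [([0.476, -0.0499, 0.1243], 0.43)]
scene handle_pivot [([0.4766, -0.0555, 0.1191], 0.65)]
side grip [([0.3999, 0.5324, 0.0151], 0.73), ([0.4808, -0.0318, 0.1217], 0.44)]
side handle_pivot [([0.4834, -0.0467, 0.1189], 0.68)]
-0.014 34 [-0.0087  0.0085] 0.1891
-0.006 430 [-0.0114  0.0113] 0.1874
0.002 501 [-0.0106  0.0106] 0.1884
0.01 374 [-0.0083  0.008 ] 0.1907
0.018 354 [-0.0081  0.0073] 0.1908
0.026 371 [-0.008   0.0071] 0.1905
0.034 383 [-0.0085  0.0071] 0.1903
0.042 268 [-0.0079  0.0071] 0.1907
0.066 7 [-0.0105  0.0098] 0.1937
```

View pics/w7.png

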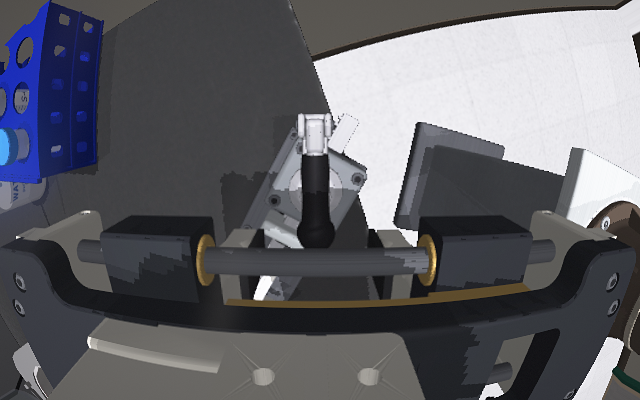

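The knob at (316,232) is centred under the gripper and the handle lies along tool x. I'll grasp lightly and swing it up along a 65 mm arc.

play_rows(
  targets=[
    [[0,0,0.02,0],[-0.001,0,0.037,0],[-0.001,0,0.037,0]],
  ],
)

```text
t: 11.22
eef_pos: [0.4781, -0.0334, 0.2771]
ee_rot: [3.139, -0.0, -1.378]
force: [-0.6, 0.7, 1.1]
width: 0.0566
```

play_rows(
  targets=[
    [[0,0,0,0],[0,0,0,0],[0,0,0,0],[0,0,0,0]],
  ],
  grip=255,
  newtons=8,
)

```text
t: 11.72
eef_pos: [0.478, -0.0337, 0.2782]
ee_rot: [3.141, 0.0, -1.379]
force: [-3.7, 2.0, 0.3]
width: 0.0233
```

play_rows(
  targets=[
    [[0.001,0,-0.0113,0],[0.0039,0,-0.0222,0],[0.0087,0,-0.0325,0],[0.0152,0,-0.0418,0],[0.0232,0,-0.0498,0]],
  ],
)

```text
t: 12.35
eef_pos: [0.4827, -0.0569, 0.3286]
ee_rot: [3.141, 0.0, -1.379]
force: [-3.6, -0.0, -2.2]
width: 0.0232
```

play_rows(
  targets=[
    [[0.0093,0,-0.0065,0],[0.0196,0,-0.0113,0],[0.0305,0,-0.0142,0],[0.0418,0,-0.0152,0],[0.0438,0,-0.0152,0]],
  ],
)

```text
t: 12.98
eef_pos: [0.4921, -0.1001, 0.3438]
ee_rot: [-3.14, -0.001, -1.379]
force: [-0.9, 0.7, 5.8]
width: 0.023
```

Run:
```python
from h import *
P,p,d,X=grab('wrist','w8')
s=arm.get_state();print(s['t'],s['eef_pos'],s['ee_rot'],s['width'],s['force'])
R=Ro.from_euler('xyz',s['ee_rot']).as_matrix()
for c in('side','scene'):
    P,q,d,X=grab(c)
    m=(q.max(-1)<80)&(d>0)&(np.hypot(X[...,0]-.4818,X[...,1]+.0542)<.075)&(X[...,2]>.1)&(X[...,2]<.21)
    for z0 in np.arange(.1,.2,.01):
        k=m&(X[...,2]>=z0)&(X[...,2]<z0+.01)
        if k.sum()>3: print(c,round(z0,2),k.sum(),X[k].mean(0).round(4))
    if c=='side': y=q[90:240,290:430]
cv2.imwrite('pics/v8.png',np.hstack([cv2.resize(y,(400,400),interpolation=cv2.INTER_CUBIC),cv2.resize(p[40:300,190:450],(400,400))])[...,::-1])
```

```text
13.025 [ 0.49210925 -0.09998409  0.34379565] [-3.13964204e+00 -7.72074364e-04 -1.37927532e+00] 0.02299220432326981 [-0.47441891 -0.81388656  5.20492227]
side 0.13 5 [ 0.4937 -0.0918  0.1383]
side 0.14 16 [ 0.4939 -0.094   0.1446]
side 0.15 16 [ 0.4921 -0.0932  0.1551]
side 0.16 18 [ 0.4946 -0.0944  0.1657]
side 0.17 14 [ 0.4925 -0.0918  0.1758]
side 0.18 33 [ 0.4927 -0.091   0.1851]
side 0.19 13 [ 0.493  -0.0945  0.1931]
scene 0.13 12 [ 0.4879 -0.0928  0.1366]
scene 0.14 12 [ 0.4887 -0.0915  0.1462]
scene 0.15 11 [ 0.4881 -0.0914  0.1546]
scene 0.16 12 [ 0.4899 -0.0922  0.1645]
scene 0.17 18 [ 0.4916 -0.0893  0.1758]
scene 0.18 36 [ 0.4916 -0.0915  0.1853]
scene 0.19 15 [ 0.4908 -0.0919  0.1933]
```

View pics/v8.png

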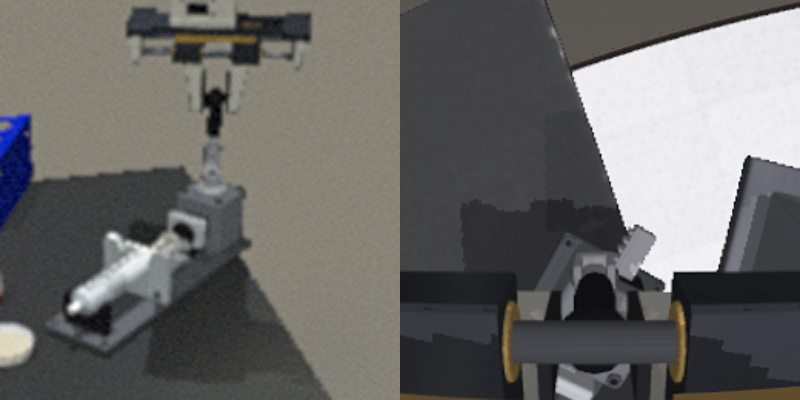

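The handle stands upright, with the knob at (215,95) in the left half, between the jaws. I'll compute the circle rows, 15° per row.

Run:
```python
import numpy as np
for c in range(5):
    f=lambda a:np.array([46*np.cos(np.radians(a)),46*np.sin(np.radians(a))])
    b=f(75*c) if c else np.array([47,0])
    print([[float(v) for v in np.round((f(75*c+15*i)-b)/1000,4)]+[0,0] for i in range(1,6)])
```

```text
[[-0.0026, 0.0119, 0, 0], [-0.0072, 0.023, 0, 0], [-0.0145, 0.0325, 0, 0], [-0.024, 0.0398, 0, 0], [-0.0351, 0.0444, 0, 0]]
[[-0.0119, 0.0016, 0, 0], [-0.0238, 0.0, 0, 0], [-0.0349, -0.0046, 0, 0], [-0.0444, -0.0119, 0, 0], [-0.0517, -0.0214, 0, 0]]
[[-0.0046, -0.0111, 0, 0], [-0.0062, -0.023, 0, 0], [-0.0046, -0.0349, 0, 0], [0.0, -0.046, 0, 0], [0.0073, -0.0555, 0, 0]]
[[0.0095, -0.0073, 0, 0], [0.0206, -0.0119, 0, 0], [0.0325, -0.0135, 0, 0], [0.0444, -0.0119, 0, 0], [0.0555, -0.0073, 0, 0]]
[[0.0095, 0.0073, 0, 0], [0.0168, 0.0168, 0, 0], [0.0214, 0.0279, 0, 0], [0.023, 0.0398, 0, 0], [0.0214, 0.0517, 0, 0]]
```

play_rows(
  targets=[
    [[-0.0026,0.0119,0,0],[-0.0072,0.023,0,0],[-0.0145,0.0325,0,0],[-0.024,0.0398,0,0],[-0.0351,0.0444,0,0]],
  ],
  newtons=12,
)

```text
t: 13.75
eef_pos: [0.4404, -0.0732, 0.3437]
ee_rot: [-3.14, -0.0, -1.379]
force: [2.4, -1.8, 5.0]
width: 0.0227
```

play_rows(
  targets=[
    [[-0.0119,0.0016,0,0],[-0.0238,0.0,0,0],[-0.0349,-0.0046,0,0],[-0.0444,-0.0119,0,0],[-0.0517,-0.0214,0,0]],
  ],
)

```text
t: 14.38
eef_pos: [0.4529, -0.0184, 0.3436]
ee_rot: [-3.141, -0.002, -1.378]
force: [8.4, -13.4, 0.7]
width: 0.023
```

Run:
```python
from h import *
P,p,d,X=grab('wrist','w9')
s=arm.get_state();print(s['t'],s['eef_pos'],s['width'],s['force'])
e=s['eef_pos'][:2]-np.array([.4818,-.0542]);print(np.hypot(*e),np.degrees(np.arctan2(e[1],e[0])))
O=np.array([.5251,.0789]);th=np.radians(-108);w=np.array([np.cos(th),np.sin(th)]);n=np.array([-w[1],w[0]])
for c in('wrist','side','scene'):
    if c!='wrist': P,p,d,X=grab(c)
    x=(X[...,:2]-O)@w;y=(X[...,:2]-O)@n;z=X[...,2]
    k=(abs(y)<.022)&(z>.063)&(z<.072)&(x>.03)&(x<.105)&(d>0)
    if k.sum(): print(c,k.sum(),np.percentile(x[k],[2,10,50,90,98]).round(4))
```

```text
14.425 [ 0.45390206 -0.01781203  0.34361997] 0.022963162206269445 [ 8.81503119 -8.24079652  3.97086299]
0.045851709258335045 127.47667076582489
wrist 508 [0.0715 0.0737 0.0789 0.0819 0.0826]
side 34 [0.0672 0.0696 0.073  0.0787 0.0792]
scene 45 [0.0634 0.069  0.0737 0.0794 0.0814]
```

play_rows(
  targets=[
    [[-0.004,-0.0111,0,0],[-0.0052,-0.0225,0,0],[-0.0036,-0.0344,0,0],[0.001,-0.0455,0,0],[0.0073,-0.0545,0,0]],
  ],
)

```text
t: 15.15
eef_pos: [0.5063, -0.0159, 0.3433]
ee_rot: [3.137, -0.002, -1.379]
force: [-6.0, -6.7, 13.1]
width: 0.0226
```

play_rows(
  targets=[
    [[0.0095,-0.0073,0,0],[0.0206,-0.0119,0,0],[0.0325,-0.0135,0,0],[0.0444,-0.0119,0,0],[0.0545,-0.0073,0,0]],
  ],
)

```text
t: 15.78
eef_pos: [0.5251, -0.0669, 0.3436]
ee_rot: [-3.14, 0.0, -1.378]
force: [1.0, 1.3, 7.4]
width: 0.0226
```

```bash
cat > m.py <<'E'
from h import *
import sys
P,p,d,X=grab('wrist',sys.argv[1])
s=arm.get_state();print(s['t'],s['eef_pos'],s['ee_rot'],s['width'],s['force'])
e=s['eef_pos'][:2]-np.array([.4818,-.0542]);print(np.hypot(*e),np.degrees(np.arctan2(e[1],e[0])))
O=np.array([.5251,.0789]);th=np.radians(-108);w=np.array([np.cos(th),np.sin(th)]);n=np.array([-w[1],w[0]])
for c in('wrist','side','scene'):
    if c!='wrist': P,p,d,X=grab(c)
    x=(X[...,:2]-O)@w;y=(X[...,:2]-O)@n;z=X[...,2]
    for t,k in(('pusher',(abs(y)<.022)&(abs(y)>.014)&(z>.05)&(z<.072)&(x>.03)&(x<.105)),('flange',(abs(y)>.0165)&(abs(y)<.028)&(z>.04)&(z<.064)&(x>-.002)&(x<.03)&(p.min(-1)>120)),('disc',(abs(y)<.013)&(z>.055)&(z<.064)&(x>.025)&(x<.08)),('barrel',(abs(y)<.01)&(z>.058)&(z<.068)&(x<.01)&(x>-.12))):
        k=k&(d>0)
        if k.sum()>3: print(c,t,k.sum(),'x',np.percentile(x[k],[2,10,50,90,98]).round(4),'z',np.percentile(z[k],[50,98]).round(4))
E
python3 m.py w10
```

```text
15.825 [ 0.52472045 -0.06770865  0.34358054] [-3.14064121e+00  9.74908210e-05 -1.37870598e+00] 0.022906041543717167 [ 1.31926217 -1.33164144  7.44392202]
0.04499609261216075 -17.470717190935982
wrist pusher 168 x [0.058  0.0595 0.0645 0.0688 0.0692] z [0.0674 0.0691]
wrist disc 124 x [0.0415 0.0456 0.0536 0.0691 0.0694] z [0.0599 0.0638]
side pusher 33 x [0.0552 0.0556 0.059  0.0646 0.0668] z [0.062 0.069]
side flange 8 x [0.0045 0.0048 0.0065 0.0078 0.0088] z [0.0567 0.061 ]
side disc 31 x [0.033  0.0481 0.0552 0.0582 0.059 ] z [0.0589 0.0633]
side barrel 146 x [-0.1044 -0.0994 -0.0541 -0.0044  0.0071] z [0.0613 0.0639]
scene pusher 37 x [0.0451 0.0536 0.0587 0.0641 0.0668] z [0.0604 0.0683]
scene flange 11 x [-0.0002 -0.0002  0.0056  0.0073  0.0082] z [0.0538 0.062 ]
scene disc 26 x [0.0278 0.0345 0.0538 0.0609 0.0722] z [0.0593 0.0637]
scene barrel 145 x [-0.1036 -0.0944 -0.0483 -0.0014  0.006 ] z [0.0607 0.0656]
```

play_rows(
  targets=[
    [[0.0076,0.0055,0,0],[0.0139,0.0125,0,0],[0.0186,0.0207,0,0],[0.0215,0.0296,0,0],[0.0225,0.039,0,0]],
  ],
)

```text
t: 16.55
eef_pos: [0.491, -0.0964, 0.3435]
ee_rot: [-3.14, 0.0, -1.379]
force: [3.3, 0.9, 6.2]
width: 0.0229
```

```bash
python3 m.py w11
python3 - <<'E'
import cv2,numpy as np
from h import *
P,p,d,X=grab('side');a=cv2.resize(p[150:230,300:380],(400,400),interpolation=cv2.INTER_CUBIC)
q=cv2.imread('pics/w11.png')[...,::-1];b=cv2.resize(q[140:340,215:415],(400,400),interpolation=cv2.INTER_CUBIC)
cv2.imwrite('pics/v11.png',np.hstack([a,b])[...,::-1])
E
```

```text
16.6 [ 0.48987973 -0.09662779  0.34341401] [-3.14082161e+00  3.58655403e-04 -1.37884988e+00] 0.02293058793001028 [ 0.1870888  -0.57196106  6.05347342]
0.0431902697142919 -79.217991961681
side pusher 33 x [0.0485 0.0487 0.0516 0.0589 0.0605] z [0.0621 0.068 ]
side flange 7 x [-0.0015 -0.0012  0.0001  0.0028  0.0042] z [0.0608 0.0637]
side disc 34 x [0.0334 0.0375 0.0471 0.0522 0.0619] z [0.0586 0.0639]
side barrel 152 x [-0.1088 -0.1032 -0.0567 -0.0059  0.0023] z [0.0612 0.064 ]
scene pusher 24 x [0.045  0.0486 0.0526 0.0594 0.063 ] z [0.0622 0.0679]
scene disc 35 x [0.0284 0.0417 0.0503 0.0585 0.0721] z [0.0584 0.0637]
scene barrel 145 x [-0.1087 -0.1014 -0.0572 -0.0073  0.0011] z [0.0608 0.0655]
```

View pics/v11.png

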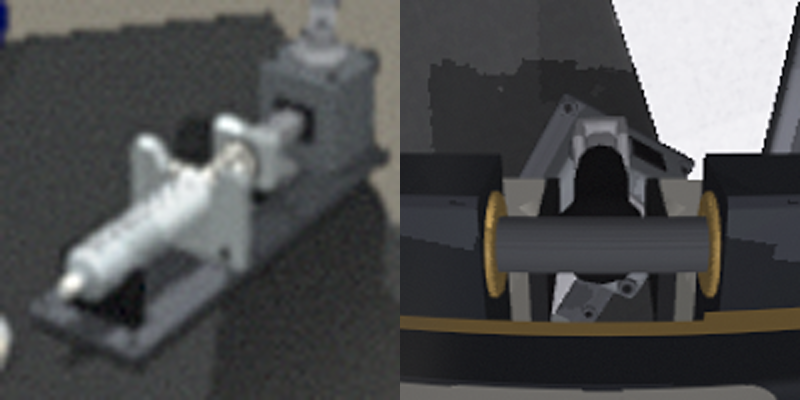

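The flange is now at the plate and the pusher is about at the disc, (235,155) in the left half. I'll add 20°, release, and inspect from above.

play_rows(
  targets=[
    [[-0.0004,0.0039,0,5],[-0.0007,0.0078,0,10],[-0.0015,0.0116,0,15],[-0.0027,0.0154,0,20],[-0.0027,0.0154,0,20]],
  ],
)

```text
t: 17.38
eef_pos: [0.4751, -0.0966, 0.3434]
ee_rot: [-3.141, 0.0, -1.729]
force: [0.8, -0.6, 6.9]
width: 0.0229
```

play_rows(
  targets=[
    [[0,0,0,0],[0,0,0,0],[0,0,0,0],[0,0,-0.03,0],[0,0,-0.06,0]],
  ],
  grip=110,
)

```text
t: 18.0
eef_pos: [0.4747, -0.0972, 0.4033]
ee_rot: [3.14, -0.001, -1.728]
force: [0.4, -0.2, -0.1]
width: 0.0498
```

play_rows(
  targets=[
    [[-0.04,-0.003,0,0],[-0.09,-0.007,0,0],[-0.148,-0.012,0,8],[-0.148,-0.012,0,8],[-0.148,-0.012,0,8]],
  ],
)

```text
t: 18.62
eef_pos: [0.5097, 0.0473, 0.4026]
ee_rot: [3.14, -0.001, -1.866]
force: [0.4, 0.6, -0.1]
width: 0.05
```

```bash
cat > v.py <<'E'
from h import *
import sys
P,p,d,X=grab('wrist',sys.argv[1])
s=arm.get_state();print(s['t'],s['eef_pos'],s['ee_rot'],s['width'])
O=np.array([.5251,.0789]);th=np.radians(-108);w=np.array([np.cos(th),np.sin(th)]);n=np.array([-w[1],w[0]])
X=X[:245];p=p[:245];x=(X[...,:2]-O)@w;y=(X[...,:2]-O)@n;z=X[...,2]
def prof(t,k,lo,hi):
    print(t,[(round(u,4),int(g.sum()),np.percentile(z[g],90).round(3)) for u in np.arange(lo,hi,.002) for g in [k&(x>=u)&(x<u+.002)] if g.sum()>2])
prof('plate side',(y>.03)&(y<.038)&(z<.09),-.012,.006)
prof('flange',(abs(y)>.0175)&(abs(y)<.0255)&(z<.068),-.004,.014)
prof('pusher',(abs(y)>.015)&(abs(y)<.021)&(z<.08),.04,.066)
prof('mid',(abs(y)<.008)&(z<.08),.036,.066)
# handle: dark points above .13
k=(z>.12)&(z<.2)&(p.max(-1)<75)&(np.hypot(x-.14,y)<.09)
for z0 in np.arange(.12,.2,.012):
    g=k&(z>=z0)&(z<z0+.012)
    if g.sum()>3: print('handle z',round(z0,3),g.sum(),X[g].mean(0).round(4))
c=cv2.resize(p[0:240,230:400],None,fx=3.5,fy=2.5,interpolation=cv2.INTER_CUBIC);cv2.imwrite(f'pics/{sys.argv[1]}c.png',c[...,::-1])
E
python3 v.py w12
```

```text
18.675 [0.50966951 0.0467135  0.40282556] [ 3.14080834e+00 -5.60124154e-04 -1.86673830e+00] 0.04969909851652028
plate side [(np.float64(-0.008), 12, np.float64(0.077)), (np.float64(-0.006), 11, np.float64(0.077)), (np.float64(-0.004), 12, np.float64(0.076)), (np.float64(-0.002), 86, np.float64(0.076)), (np.float64(0.0), 48, np.float64(0.065)), (np.float64(0.002), 10, np.float64(0.013)), (np.float64(0.004), 11, np.float64(0.014))]
flange [(np.float64(-0.004), 10, np.float64(0.068)), (np.float64(-0.002), 38, np.float64(0.066)), (np.float64(0.0), 51, np.float64(0.063)), (np.float64(0.002), 74, np.float64(0.063)), (np.float64(0.004), 92, np.float64(0.061)), (np.float64(0.006), 26, np.float64(0.014)), (np.float64(0.008), 19, np.float64(0.013)), (np.float64(0.01), 25, np.float64(0.014)), (np.float64(0.012), 22, np.float64(0.013))]
pusher [(np.float64(0.04), 4, np.float64(0.013)), (np.float64(0.048), 12, np.float64(0.067)), (np.float64(0.05), 15, np.float64(0.068)), (np.float64(0.052), 21, np.float64(0.069)), (np.float64(0.054), 18, np.float64(0.069)), (np.float64(0.056), 21, np.float64(0.0
[... 492 characters left out ...]
 (np.float64(0.05), 31, np.float64(0.069)), (np.float64(0.052), 31, np.float64(0.069)), (np.float64(0.054), 32, np.float64(0.069)), (np.float64(0.056), 32, np.float64(0.069)), (np.float64(0.058), 32, np.float64(0.069)), (np.float64(0.06), 47, np.float64(0.066)), (np.float64(0.062), 30, np.float64(0.055)), (np.float64(0.064), 30, np.float64(0.055)), (np.float64(0.066), 30, np.float64(0.055))]
handle z 0.12 9 [ 0.4778 -0.0937  0.123 ]
handle z 0.132 43 [ 0.4767 -0.09    0.1399]
handle z 0.144 85 [ 0.4774 -0.0904  0.1498]
handle z 0.156 45 [ 0.4773 -0.089   0.16  ]
handle z 0.168 14 [ 0.478  -0.0843  0.1784]
handle z 0.18 582 [ 0.4777 -0.0888  0.1875]
handle z 0.192 76 [ 0.4773 -0.0917  0.1926]
```

View pics/w12c.png

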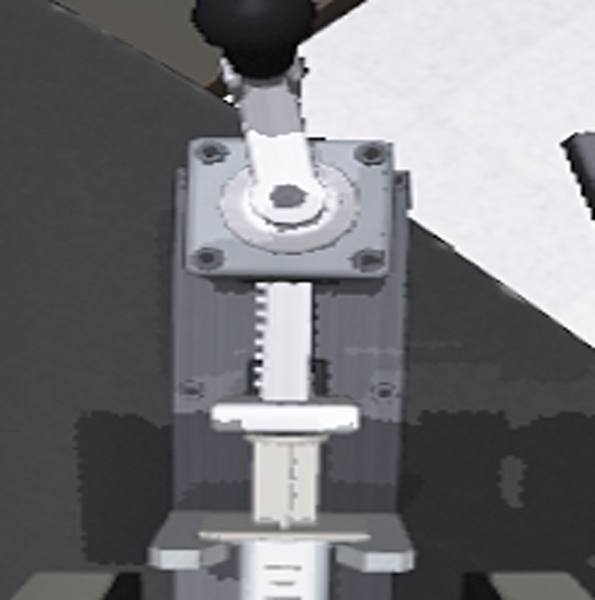

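From above, the flange is flush on the plate's rear at about (285,530), and the pusher at (285,417) touches the disc with no gap. The plunger is pressed in about 1 mm. I'll regrasp the knob and fold it.

play_rows(
  targets=[
    [[0.05,0.004,0,-3],[0.1,0.008,0,-6],[0.147,-0.0087,0,-8],[0.147,-0.0087,0,-8],[0.147,-0.0087,0,-8]],
  ],
)

```text
t: 19.3
eef_pos: [0.4748, -0.097, 0.4031]
ee_rot: [3.142, 0.0, -1.73]
force: [0.0, 0.0, -0.3]
width: 0.0501
```

Run:
```python
from h import *
P,p,d,X=grab('wrist','w13')
s=arm.get_state();print(s['t'],s['eef_pos'],s['ee_rot'],s['width'])
R=Ro.from_euler('xyz',s['ee_rot']).as_matrix();q=(X-s['eef_pos'])@R
e=s['eef_pos'][:2]-np.array([.4818,-.0542]);print(np.hypot(*e),np.degrees(np.arctan2(e[1],e[0])))
k=(X[...,2]>.17)&(X[...,2]<.2)&(p.max(-1)<75)&(abs(q[...,1])<.03)&(abs(q[...,0])<.05)&(d>0)
a=q[k];print(k.sum());print(np.percentile(a,[1,50,99],axis=0).round(4)) if k.sum() else 0
```

```text
19.35 [ 0.47500171 -0.09634475  0.40317292] [ 3.14157297e+00  1.44782939e-04 -1.72899251e+00] 0.049687138555381746
0.042689534109181124 -99.16333786913329
883
[[-0.0107 -0.0118  0.2096]
 [ 0.0011 -0.001   0.2136]
 [ 0.0094  0.0098  0.2227]]
```

play_rows(
  targets=[
    [[0,-0.001,0.03,0],[0,-0.001,0.06,0],[0,-0.001,0.06,0]],
  ],
)

```text
t: 19.73
eef_pos: [0.4756, -0.0955, 0.3415]
ee_rot: [3.137, -0.001, -1.727]
force: [0.3, 0.4, 0.8]
width: 0.0498
```

play_rows(
  targets=[
    [[0,0,0,0],[0,0,0,0],[0,0,0,0],[0,0,0,0]],
  ],
  grip=255,
  newtons=8,
)

```text
t: 20.23
eef_pos: [0.4764, -0.0962, 0.3439]
ee_rot: [-3.141, 0.0, -1.728]
force: [-0.7, 0.5, 3.9]
width: 0.0233
```

play_rows(
  targets=[
    [[-0.0113,0,0.001,0],[-0.0222,0,0.0039,0],[-0.0325,0,0.0087,0],[-0.0418,0,0.0152,0],[-0.0498,0,0.0232,0]],
  ],
)

```text
t: 20.85
eef_pos: [0.4837, -0.0464, 0.319]
ee_rot: [3.14, -0.001, -1.728]
force: [-3.0, -3.3, -2.2]
width: 0.0232
```

play_rows(
  targets=[
    [[-0.0065,0,0.0093,0],[-0.0113,0,0.0196,0],[-0.0142,0,0.0305,0],[-0.0152,0,0.0418,0],[-0.0152,0,0.043,0]],
  ],
)

```text
t: 21.48
eef_pos: [0.4866, -0.0318, 0.2765]
ee_rot: [3.141, -0.0, -1.728]
force: [-6.1, 0.3, 6.4]
width: 0.0226
```

play_rows(
  targets=[
    [[0,0,0,0],[0,0,0,0],[0,0,0,0],[0,0,-0.03,0],[0,0,-0.07,0]],
  ],
  grip=110,
)

```text
t: 22.1
eef_pos: [0.4864, -0.032, 0.3472]
ee_rot: [3.14, -0.001, -1.728]
force: [0.7, 0.1, 0.4]
width: 0.0496
```

play_rows(
  targets=[
    [[-0.02,0.0,-0.055,0],[-0.07,0.0,-0.055,5],[-0.08,0.0,-0.055,9],[-0.08,0.0,-0.055,9]],
  ],
)

```text
t: 22.6
eef_pos: [0.4991, 0.0478, 0.4021]
ee_rot: [-3.141, 0.001, -1.883]
force: [0.9, 0.1, 0.7]
width: 0.0496
```

```bash
python3 v.py w14
python3 - <<'E'
import numpy as np
from h import *
P,p,d,X=grab('wrist');p=p[:245];X=X[:245]
k=(X[...,2]>.1)&(X[...,2]<.2)&(p.max(-1)<75)&(np.hypot(X[...,0]-.4818,X[...,1]+.0542)<.08)
q=X[k];u=np.array([np.cos(np.radians(-98)),np.sin(np.radians(-98))]);a=(q[:,:2]-[.4818,-.0542])@u
for t in np.arange(-.05,.06,.01):
    g=q[(a>=t)&(a<t+.01)]
    if len(g)>3: print(round(t,2),len(g),g.mean(0).round(4),np.percentile(g[:,2],95).round(4))
E
```

```text
22.65 [0.49899505 0.04718013 0.40198218] [-3.14136446e+00  1.89294111e-04 -1.88264485e+00] 0.04985170957048589
plate side [(np.float64(-0.008), 10, np.float64(0.077)), (np.float64(-0.006), 13, np.float64(0.076)), (np.float64(-0.004), 15, np.float64(0.077)), (np.float64(-0.002), 78, np.float64(0.076)), (np.float64(0.0), 59, np.float64(0.072)), (np.float64(0.002), 6, np.float64(0.015)), (np.float64(0.004), 11, np.float64(0.013))]
flange [(np.float64(-0.004), 13, np.float64(0.068)), (np.float64(-0.002), 31, np.float64(0.068)), (np.float64(0.0), 60, np.float64(0.065)), (np.float64(0.002), 57, np.float64(0.063)), (np.float64(0.004), 110, np.float64(0.061)), (np.float64(0.006), 14, np.float64(0.014)), (np.float64(0.008), 22, np.float64(0.014)), (np.float64(0.01), 16, np.float64(0.013)), (np.float64(0.012), 20, np.float64(0.014))]
pusher [(np.float64(0.048), 11, np.float64(0.068)), (np.float64(0.05), 22, np.float64(0.069)), (np.float64(0.052), 18, np.float64(0.068)), (np.float64(0.054), 18, np.float64(0.069)), (np.float64(0.056), 23, np.float64(0.069)), (np.float64(0.058), 54, np.float64(0.
[... 561 characters left out ...]
p.float64(0.069)), (np.float64(0.056), 28, np.float64(0.069)), (np.float64(0.058), 44, np.float64(0.068)), (np.float64(0.06), 46, np.float64(0.06)), (np.float64(0.062), 29, np.float64(0.055)), (np.float64(0.064), 30, np.float64(0.055)), (np.float64(0.066), 29, np.float64(0.055))]
handle z 0.12 1245 [ 0.4829 -0.0504  0.1239]
-0.04 21 [ 0.4872 -0.0239  0.1199] 0.122
-0.03 294 [ 0.4863 -0.0299  0.1243] 0.1277
-0.02 267 [ 0.4851 -0.039   0.1248] 0.1279
-0.01 211 [ 0.483  -0.0492  0.1227] 0.1251
0.0 215 [ 0.4811 -0.0592  0.1223] 0.1246
0.01 214 [ 0.4795 -0.069   0.1227] 0.125
0.02 145 [ 0.4784 -0.0776  0.1227] 0.1251
0.03 6 [ 0.4723 -0.0919  0.1127] 0.1165
0.04 10 [ 0.4745 -0.0997  0.1187] 0.1221
```

Run:
```python
from h import *
grab('side')
for n in('petri_dish','calculator','label_tape','amber_bottle','marker'):
    print(n,[(np.round(r['xyz'],3).tolist(),round(r['score'],2)) for r in finder.find_in('side',n)[:1]])
job_done()
```

```text
petri_dish [([0.621, 0.221, 0.016], 0.75)]
calculator [([0.333, 0.322, 0.01], 0.65)]
label_tape [([0.399, 0.527, 0.021], 0.93)]
amber_bottle [([0.682, 0.142, 0.047], 0.56)]
marker [([0.364, 0.415, 0.012], 0.56)]
the job is handed in; nothing more can be done
```

The syringe is loaded in the driver and the slack is taken up. The handle is folded flat again and the job is handed in, at about 23 s of the 72 s allowed.

- **Loading:** I lowered the syringe into the plate and saddle. The barrel top is at about 63 mm, as expected for a seated syringe. The flange is behind the plate and flush against it to within about 1 mm.
- **Cranking:** The pusher had already advanced about 10 mm when I started, so I cranked about 378° clockwise with the handle upright. The pusher face is now about 48.5 mm from the plate with no visible gap to the plunger. The plunger is therefore pressed in by roughly 1 mm, as worked out from positions.
- **Folding:** The handle's height profile matches the flat starting one to about 1 mm, and the pusher did not shift while I folded it.
- **Bystanders:** All five bystanders read within the finder's noise of their first positions (up to 6 mm, for the label tape), and the gripper stands clear of everything.

The one check I could not make was viewing the final picture: the 12-picture limit was reached, so the folded state was confirmed from depth data only. No other check failed or disagreed.

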